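# Turn the scanner-battery tray round and dock it

## Robot

A 6-joint arm with a two-finger parallel gripper is mounted at the origin on the work surface. World frame = base frame: x ahead of the robot, y to its left, z up, the work surface at z = 0. Lengths are in mm, angles in degrees, forces in N, time in s.
With the tool pointing down it reaches from about 300 to 750 mm from the base axis. Payload 8.5 kg.
Tool frame: the origin (TCP) lies where the fingers leave the gripper's body, on its centre line; the fingertips stand 64 mm ahead of it and the grasp point (between the pads) lies ahead of it (robot.pinch_z is the z of the grasp point in the tool frame, in mm); z points along the fingers, y is the direction in which the jaws open and shut (so a half turn about z gives the same grasp; the last joint's range is limited). The gripper opens to 88 mm and grips with 3 to 60 N. Pads are 18 mm wide; open, the fingers measure 123 mm over their backs; the gripper's body (75 mm by 187 mm) begins 45 mm behind the grasp point.
Start: joints at [-85.846, 21.807, 74.336, -0, 83.858, -12.336], TCP at [156.108, -527.362, 302.748] pointing down, gripper open.
Joint ranges: [-178.18, 178.18], [-50.72, 133.34], [12.68, 142.11], [-81.47, 261.47], [9.98, 163.14], [-165.26, 165.26]. Speed limits (degrees/s): [136.94, 136.94, 180, 180, 180, 180].

## Interface

Orientations are given as a 3x3 rotation matrix whose columns are the frame's x, y, z axes.
In Python, from plant import robot, imaging gives the robot as it stands.
- The arm moves only by the tool move_arm, never from a script. Its argument "series" is a list of rows, each a list of 4 numbers: the shift along the tool's x, y, z in cm, then the turn about the tool's z in rad. In form: [[tx, ty, tz, turn], ...]. A call has exactly 8 rows; each row shifts and turns the commanded pose from where the row before left it, along the tool's axes as they then stand; what a row does not reach is not made up. A row lasts 1/10 s, in which the tool goes at most 50 mm and 8.59 degrees, less where a joint would pass 70% of its speed; a pose out of reach is approached as far as the arm can. A call is refused whole if a number of a shift passes 5 or a number of a turn 0.15, either way. A call with a gripper value outside its range is refused whole. "grip" is the closure, from 0 (fully open) to 1 (shut), set as the call begins (left out, the last holds). The fingers move at their own pace and stop on an object; "squeeze" is the grip in N (left out, the last holds). Time passes only in rows, so rows that do not move let the fingers close, or fill a call up. It gives the time, the measured TCP pose, the force and the opening at its end, in the units of the state.
- robot.observe(): the state, without advancing time (a new reading comes with each control period).
- imaging.get_image(name): name is "scene" or "side" or "wrist"; returns (picture, depth): 420x560x3 uint8, blue, green, red; 420x560 float32, mm along the optical axis (not along the pixel's ray), 0 where there is no reading.
- imaging.get_calibration(name): a dict with "camera_matrix" (3x3 intrinsics, pixels), "k1" (the pictures are not rectified: a ray, as slopes to the right and down, at radius r is drawn at 1 + k1 r^2 times it, then the intrinsics apply), "xyz" and "attitude" of the camera in the world. Camera axes: x right, y down, z forward; pixel columns grow to the right and rows downward; lengths in mm; the calibration is good to about 2 mm. A picture is of the moment at which its call begins: read the wrist's pose just before it. get_calibration takes no time and is no camera call; for the wrist camera it gives the pose at the moment of the call.
- robot.sign_off(): hands the job in, once; it reports no verdict.
The state is a dict: "clock": time; "joint_pos": joint angles; "qvel": joint speeds; "tau": joint torques, N m; "tool_pos": TCP position; "tool_rot": TCP orientation; "ft_force": force on the tool from outside, world axes, zero at the start; "moment": the same for the moment, N m; "width": finger opening in mm.
Only numpy, scipy, OpenCV 4.12 (cv2) and the standard library are available. Lean on these libraries where they do the work, as an engineer would, in place of code of your own. Each camera call takes 0.05 s, during which the arm holds its last target.

## Task

The tray of scanner batteries is lying the wrong way round for the charging dock. Turn it end for end, slide it contact end first between the dock's guide rails until it is fully home with its face plate against the rail ends, then tighten the dock's hold-down knob clockwise until its clutch clicks over. Leave the other things on the counter where they are.

Things in the scene. Friction and masses are not known exactly. Their poses are not given: they have to be found in the camera images.
- tray: Grey tray of four dark battery packs, 170 mm long, about 0.6 kg, flat on the counter, nose pointing away from the dock at the start. Origin: centre of its underside; x towards its contact end (nose), z up. Side walls 36 mm high, outsides at y = +-49 mm; low runners, 8 mm high, out to y = +-58. Packs fill x = -38 to 38, tops at 40 mm. Behind them, at -x, are an empty finger well and the face plate.
- tray_well (a point): Middle of the floor of the finger well (tray x = -62, y = 0, z = 4 mm), axes as the tray's. The well is open on top, 30 mm along tray x (from -77 to -47), 90 mm along y; the wall on its nose side is 4 mm thick, 36 mm high. Fingers let down into it can swing, pull and push the tray without gripping.
- tray_nose (a point): Middle of the contact end face (tray x = 85, z = 14 mm). The nose is a block 28 mm high and 98 mm wide from tray x = 41 to 85, with five brass blades. Its corners and the runner ends are cut back at a slant: the runners narrow from 116 mm wide at x = 58 to 76 mm at the end.
- tray_face (a point): Middle of the outer side of the face plate (tray x = -85, z = 24 mm), the side to push on. The upright plate is 160 mm wide, 48 mm high and 8 mm thick (tray x = -85 to -77): too wide for the rails.
- dock: Charging dock fixed to the counter. Origin: on the counter midway between the open rail ends; x along the rails into the dock, z up. Two aluminium rails 120 mm apart inside, 20 mm high, flared to 140 mm over the first 14 mm, no floor between them; flat ends at x = 0 out to y = +-84. Home: face plate against the rail ends, nose in the head, tray origin at dock x = 77, y = 0 mm, axes parallel.
- dock_head (a point): Middle of the top of the grey dock head (dock x = 154, z = 64 mm), axes as the dock's. The head spans dock x = 118 to 190 and y = +-78 mm, with a tunnel 44 mm high for the nose. In front of it, from dock x = 16, lips 14 to 19 mm above the counter overhang each rail's inside by 8 mm, over the tray's runners, so the tray goes in only lengthwise.
- knob_grip (a point): Middle of the bar of the black hold-down knob on the dock head (dock x = 152, y = 0, z = 92 mm). The upright bar is 46 mm long along this point's x, 14 mm thick along its y, 24 mm tall (80 to 104 mm above the counter), standing on a round flange of 46 mm diameter. It turns about the vertical; clockwise seen from above tightens it.
- hold_down_screw (a joint): Turn of the hold-down screw below the knob (rad, clockwise tightens): starts between 0 and 0.55, comes to its stop at 1.0. It turns easily (about 0.03 N m) together with the knob.
- clutch_knob (a joint): Turn of the knob relative to the screw (rad): 0 at the start; it grows only when the slip clutch gives (about 0.11 N m), once the screw is at its stop. The clutch clicks over at 0.2 rad of slip; further slip does no harm. Turned back, the knob undoes the screw.
- doorknob: Bystander: brass doorknob sample standing on its rose, 64 mm across, 65 mm high.
- grommet_tin: Bystander: open round steel tin of blue rubber grommets, 92 mm across, 34 mm high.
- carton_sealer: Bystander: white plastic hand-held carton sealer with a roll of tape, lying flat, about 250 mm long, 54 mm high.
- tape_roll: Bystander: roll of brown tape lying flat, 96 mm across, 48 mm high.
- label_roll: Bystander: roll of blank white labels standing on end, 80 mm across, 56 mm high.
- carton_knife: Bystander: carton knife lying flat, 150 mm long, 20 mm high.

How it is judged (in metres and radians):
On the way, in this order (a step that is already met when the one before it is completed fails the run):
1. the tray has been turned round and its contact end is between the guide rails (x of tray_nose in the frame of dock above 0.03 m and y of tray_nose in the frame of dock between -0.025 and 0.025 m and height (world z) of tray below 0.01 m and x of tray in the frame of dock below 0.04 m).
2. the tray is fully home, its face plate against the rail ends (x of tray in the frame of dock between 0.07 and 0.084 m and y of tray in the frame of dock between -0.008 and 0.008 m and x of tray_nose in the frame of dock above 0.15 m and angle between the x axis of tray and the x axis of dock, either way round below 0.07 rad and angle between tray's own z axis and vertical below 0.06 rad and height (world z) of tray below 0.005 m), for 0.2 s.
3. the hold-down screw is at its stop and the clutch has clicked over (value of joint hold_down_screw above 0.93 rad and value of joint clutch_knob above 0.18 rad), for 0.1 s.
At the end, for the whole second after the job is handed in: The tray lies flat and still in the dock, contact end first, within 7 mm of home along the rails, 8 mm across and 0.07 rad; the hold-down screw is at its stop (over 0.93 rad) and the knob's clutch has slipped more than 0.18 rad (all of step 2 and all of step 3 and linear speed of tray below 0.01 m/s); the robot touches nothing.
It fails at once if one of the other loose things on the counter was moved by more than 40 mm (distance of any of doorknob, grommet_tin, carton_sealer, tape_roll, label_roll, carton_knife from where it was at the start of the episode above 0.04 m).
It also fails if it takes over 67 s, if anything falls off the work surface, if the arm or the gripper's body presses on something with over 40 N, if the wrist force passes 120 N, or if a joint passes its speed limit or range.

## Working session

There is one attempt and no reset: what is moved stays moved. The work goes in short steps, Python scripts to look and compute and a tool call to move; the robot and the scene stay as the last step left them, time stands still between calls to the robot, and variables do not carry over. Pictures are saved under pics/ and viewed, and the job is handed in when it is done.

Besides the shell and the picture viewer there is one more tool, called as name(argument=value, ...), one argument or row to a line, values as JSON. move_arm: Moves the arm, as the interface text tells. Its arguments: {"type":"object","properties":{"series":{"type":"array"},"grip":{"type":"number"},"squeeze":{"type":"number"}},"required":["series"]}

```bash
ls; mkdir -p pics; cat > h.py <<'E'
import numpy as np, cv2
from plant import robot, imaging
def grab(n, save=None):
    c=imaging.get_calibration(n); im,d=imaging.get_image(n)
    im=np.array(im);d=np.array(d)
    if save: cv2.imwrite('pics/'+save,im)
    np.savez('/tmp/'+n+'.npz',im=im,d=d,K=np.array(c['camera_matrix']),k1=c['k1'],t=np.array(c['xyz']),R=np.array(c['attitude']))
    return im,d
def load(n): return dict(np.load('/tmp/'+n+'.npz'))
def rays(g,uv):
    uv=np.asarray(uv,float).reshape(-1,1,2)
    p=cv2.undistortPoints(uv,g['K'],np.array([float(g['k1']),0,0,0])).reshape(-1,2)
    return np.c_[p,np.ones(len(p))]
def plane(g,uv,z):
    r=rays(g,uv)@g['R'].T; s=(z-g['t'][2])/r[:,2]
    return g['t']+r*s[:,None]
def cloud(g):
    h,w=g['d'].shape
    u,v=np.meshgrid(np.arange(w),np.arange(h))
    r=rays(g,np.c_[u.ravel(),v.ravel()])*g['d'].reshape(-1,1)
    return (r@g['R'].T+g['t']).reshape(h,w,3)
E
python3 - <<'E'
from h import *
s=robot.observe(); print(s); print(robot.pinch_z)
for n in ['scene','side','wrist']:
    grab(n,n+'0.png'); c=imaging.get_calibration(n); print(n,c)
E
```

```text
pics
{'clock': 0.0, 'joint_pos': array([-8.58453839e+01,  2.18404195e+01,  7.43834323e+01, -1.59195083e-03,
        8.38590935e+01, -1.23360015e+01]), 'qvel': array([ 0.07808827,  0.02382175, -0.07103126,  0.06699307, -0.02982262,
        0.0067599 ]), 'tau': array([ 1.41273234e-03, -4.37924409e+01, -2.24553680e+01,  7.14458688e-02,
        3.53104086e-02, -9.85269662e-05]), 'tool_pos': array([ 156.09874608, -527.18611837,  302.15083577]), 'tool_rot': array([[ 9.58865400e-01,  2.83861104e-01, -1.32433831e-04],
       [ 2.83860995e-01, -9.58864358e-01,  1.44186419e-03],
       [ 2.82303082e-04, -1.42014649e-03, -9.99998952e-01]]), 'ft_force': array([-0.15770766,  0.35718248,  0.50220883]), 'moment': array([ 0.00637202,  0.00505524, -0.01692532]), 'width': 88.15704708465236}
45.3
scene {'camera_matrix': array([[381.79795846,   0.        , 278.44338736],
       [  0.        , 381.79795846, 212.72260468],
       [  0.        ,   0.        ,   1.        ]]), 'k1': -0.03450904810091721, 'xyz': array([1295.2779208 , -197.71214443,  708.34336757]), 'attitude': array([[ 0.30028514,  0.6161516
[... 301 characters left out ...]
.07501470159516314, 'xyz': array([ 517.04990027,  812.91505075, 1025.86325459]), 'attitude': array([[-0.9962632 , -0.06970118,  0.05100369],
       [-0.08627822,  0.77606194, -0.62472709],
       [ 0.0039622 , -0.62679312, -0.77917564]])}
wrist {'camera_matrix': array([[378.4594966 ,   0.        , 282.69962318],
       [  0.        , 378.4594966 , 213.64799154],
       [  0.        ,   0.        ,   1.        ]]), 'k1': -0.03628397742673729, 'xyz': array([ 236.22600577, -503.17990473,  383.25786221]), 'attitude': array([[ 2.84731218e-01, -9.07176355e-01, -3.09772809e-01],
       [-9.58607155e-01, -2.69682218e-01, -9.13445298e-02],
       [-6.74620591e-04,  3.22959071e-01, -9.46412692e-01]])}
```

View pics/scene0.png

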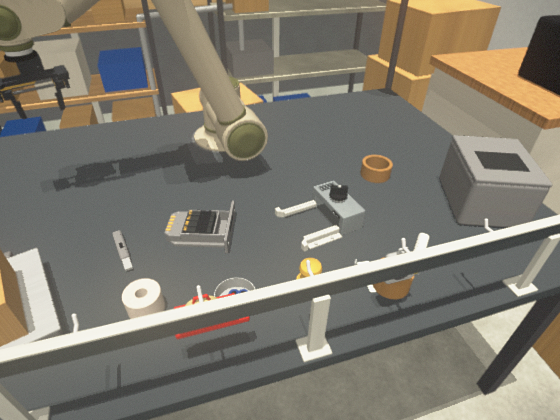

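View pics/side0.png

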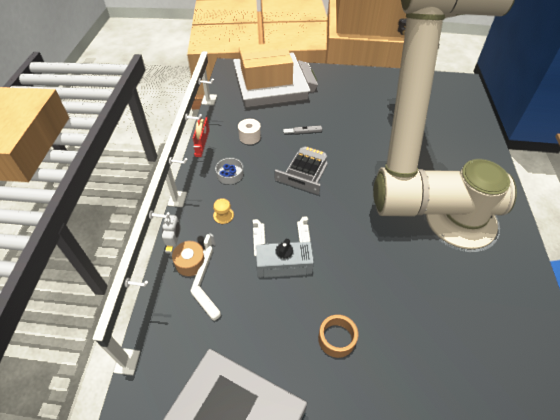

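View pics/wrist0.png

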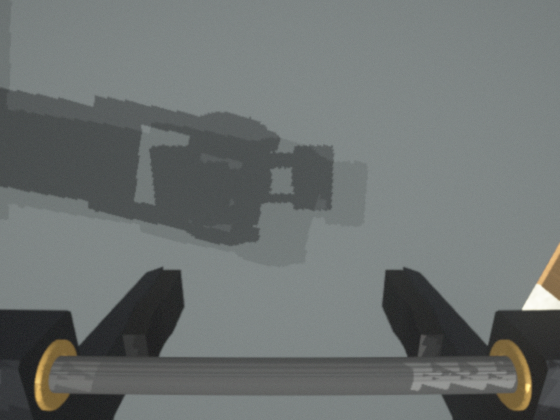

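The side view shows the tray at about (305,168) with its nose up-left and face plate below. The dock is at about (285,245), rails opening towards the tray, and the knob at (285,248). I'll build a top-down height map from the depth.

```bash
cat > td.py <<'E'
from h import *
import sys
def topdown(n,save,x0=250,x1=800,y0=-400,y1=300,sc=1.0):
    g=load(n);P=cloud(g);ok=(g['d']>0)
    W=int((y1-y0)*sc);H=int((x1-x0)*sc)
    p=P[ok];c=g['im'][ok]
    o=np.argsort(p[:,2]);p=p[o];c=c[o]
    col=((y1-p[:,1])*sc).astype(int);row=((x1-p[:,0])*sc).astype(int)
    m=(col>=0)&(col<W)&(row>=0)&(row<H)&(p[:,2]<130)
    I=np.zeros((H,W,3),np.uint8)
    I[row[m],col[m]]=c[m]
    I=cv2.dilate(I,np.ones((3,3)))
    for y in range(y0,y1,100): 
        cv2.line(I,(int((y1-y)*sc),0),(int((y1-y)*sc),6),(0,255,0));cv2.putText(I,str(y),(int((y1-y)*sc),16),0,.35,(0,255,0))
    for x in range(x0+50-x0%50 if x0%50 else x0,x1,100): cv2.putText(I,str(x),(0,int((x1-x)*sc)),0,.35,(0,255,0))
    cv2.imwrite('pics/'+save,I)
if __name__=='__main__':
    topdown('side','td_side.png'); topdown('scene','td_scene.png')
E
python3 td.py; python3 - <<'E'
from h import *
for n in ['side','scene']:
    P=cloud(load(n)); d=load(n)['d']
    print(n,(d>0).mean())
    for uv in ([(286,248),(305,168),(338,335),(240,180)] if n=='side' else [(340,190),(205,228),(300,150)]):
        print(uv,P[uv[1],uv[0]].round(0))
E
```

```text
side 0.9960076530612245
(286, 248) [548. 218.  92.]
(305, 168) [ 510. -138.   37.]
(338, 335) [396. 412.  -2.]
(240, 180) [727. -99.  -0.]
scene 0.9959141156462585
(340, 190) [558. 214.  94.]
(205, 228) [ 547. -155.   44.]
(300, 150) [183. 240.  -0.]
```

View pics/td_side.png

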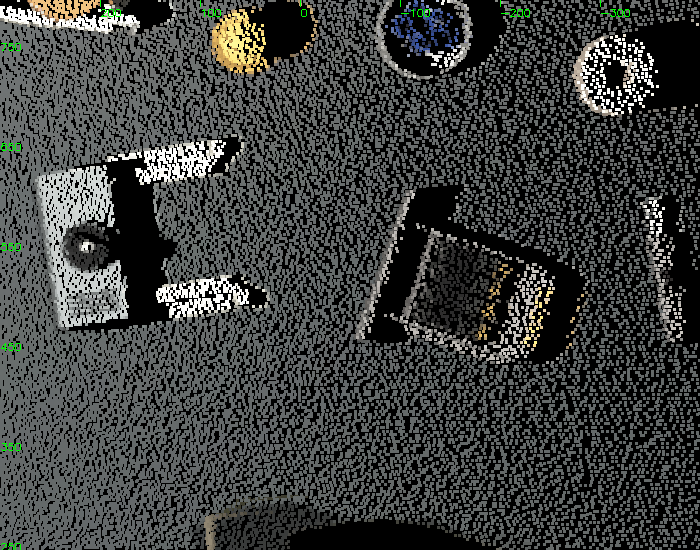

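View pics/td_scene.png

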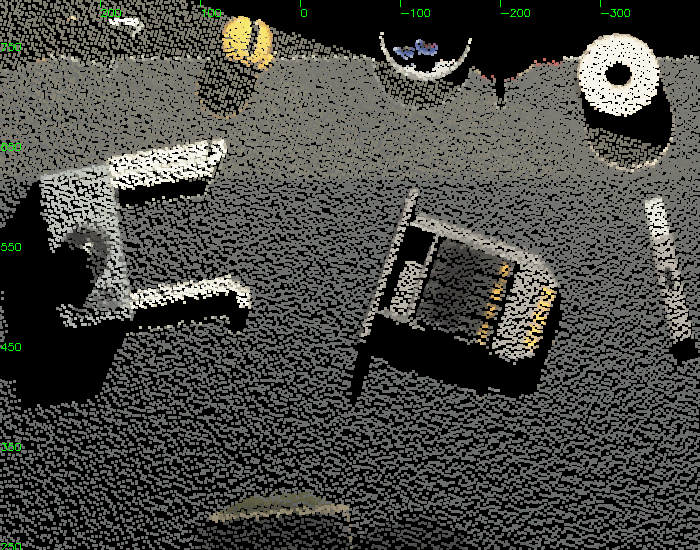

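```bash
cat > meas.py <<'E'
from h import *
def box(p):
    r=cv2.minAreaRect(p[:,:2].astype(np.float32)); return np.array(r[0]).round(1),np.array(r[1]).round(1),round(r[2],2),cv2.boxPoints(r).round(0).tolist()
def sel(P,d,z0,z1,xa,xb,ya,yb):
    m=(d>0)&(P[...,2]>z0)&(P[...,2]<z1)&(P[...,0]>xa)&(P[...,0]<xb)&(P[...,1]>ya)&(P[...,1]<yb)
    m=cv2.morphologyEx(m.astype(np.uint8),cv2.MORPH_OPEN,np.ones((2,2)))>0
    return P[m]
if __name__=='__main__':
  for n in ['side','scene']:
    g=load(n);P=cloud(g);d=g['d']
    print(n)
    for nm,a in dict(head=(58,70,420,640,130,300),rails=(15,24,420,640,10,180),bar=(96,112,480,620,150,280),flange=(70,86,480,620,150,280),plate=(44,54,400,650,-200,-20),packs=(38,43,430,620,-220,-60),walls=(30,54,400,650,-300,-20),traylow=(6,60,400,650,-300,-20)).items():
        q=sel(P,d,*a)
        if len(q)>4: print(nm,len(q),q[:,2].mean().round(1),box(q))
E
python3 meas.py
```

```text
side
head 1032 62.9 (array([515.4, 475.1]), array([162.2, 670.4]), 6.88, [[395.0, 798.0], [475.0, 133.0], [636.0, 152.0], [556.0, 818.0]])
rails 209 17.5 (array([558.1, 117.4]), array([150.8, 134.8]), 8.44, [[474.0, 173.0], [493.0, 40.0], [643.0, 62.0], [623.0, 195.0]])
bar 80 107.6 (array([541.6, 473.5]), array([ 25.7, 680. ]), 1.98, [[517.0, 813.0], [541.0, 133.0], [566.0, 134.0], [543.0, 814.0]])
flange 142 90.5 (array([546.2, 502.1]), array([ 47. , 622.6]), 1.05, [[517.0, 813.0], [528.0, 190.0], [575.0, 191.0], [564.0, 814.0]])
plate 64 43.1 (array([530.1, -83. ]), array([ 43.3, 146.4]), 86.39, [[456.0, -100.0], [602.0, -109.0], [605.0, -66.0], [458.0, -57.0]])
packs 55 37.8 (array([ 508.2, -161.7]), array([65.1, 69.7]), 78.94, [[468.0, -187.0], [536.0, -200.0], [549.0, -136.0], [480.0, -123.0]])
walls 704 40.6 (array([545.2, 301.4]), array([1020.2,  150.8]), 87.88, [[451.0, -206.0], [602.0, -211.0], [639.0, 808.0], [489.0, 814.0]])
traylow 1383 31.7 (array([555. , 276.1]), array([1063.8,  163.6]), 85.31, [[430.0, -247.0], [593.0, -261.0], [680.0, 800.0], [517.0, 813.0]])
scene
h
[... 417 characters left out ...]
87.8 (array([911.9,   2.4]), array([ 48.7, 863.4]), 59.21, [[529.0, 202.0], [1270.0, -240.0], [1295.0, -198.0], [554.0, 244.0]])
plate 130 49.1 (array([ 848.3, -139. ]), array([ 30.7, 901.1]), 80.57, [[401.0, -80.0], [1290.0, -228.0], [1295.0, -198.0], [406.0, -50.0]])
packs 530 41.4 (array([ 878.5, -200.2]), array([ 89.6, 828.8]), 84.18, [[462.0, -203.0], [1286.0, -287.0], [1295.0, -198.0], [471.0, -114.0]])
walls 1076 40.7 (array([ 836.4, -208.9]), array([174.9, 901.1]), 80.42, [[378.0, -220.0], [1266.0, -370.0], [1295.0, -198.0], [407.0, -48.0]])
traylow 2187 30.9 (array([ 835.4, -215.4]), array([188. , 901.1]), 80.42, [[375.0, -233.0], [1264.0, -383.0], [1295.0, -198.0], [407.0, -48.0]])
```

```bash
sed -i 's/    m=cv2.morphologyEx(\(.*\)$/    m=m\&(cv2.morphologyEx(\1/; s/np.ones((2,2)))>0$/np.ones((2,2)))>0)/' meas.py; python3 meas.py
python3 - <<'E'
import cv2
for n,(x,y,w,h) in dict(side=(210,130,160,160),scene=(150,160,240,100)).items():
    im=cv2.imread(f'pics/{n}0.png')[y:y+h,x:x+w]
    f=min(800/w,600/h); cv2.imwrite(f'pics/{n}0z.png',cv2.resize(im,None,fx=f,fy=f,interpolation=2))
E
```

```text
side
head 941 62.3 (array([551.9, 219.1]), array([153.1,  70.3]), 8.65, [[471.0, 242.0], [482.0, 173.0], [633.0, 196.0], [622.0, 265.0]])
rails 156 18.2 (array([561.5, 108.1]), array([148.1,  86.9]), 9.26, [[481.0, 139.0], [495.0, 53.0], [642.0, 77.0], [628.0, 163.0]])
bar 57 102.1 (array([551.7, 216. ]), array([42.5, 10.8]), 67.67, [[539.0, 198.0], [549.0, 194.0], [565.0, 234.0], [555.0, 238.0]])
flange 104 77.6 (array([552.8, 219.5]), array([39.4, 44.2]), 89.54, [[531.0, 200.0], [575.0, 200.0], [575.0, 239.0], [531.0, 239.0]])
plate 38 46.2 (array([531.8, -83.3]), array([  7.4, 148.6]), 70.42, [[461.0, -62.0], [601.0, -112.0], [603.0, -105.0], [463.0, -55.0]])
packs 30 39.6 (array([ 508.2, -161.7]), array([65.1, 69.7]), 78.94, [[468.0, -187.0], [536.0, -200.0], [549.0, -136.0], [480.0, -123.0]])
walls 612 38.2 (array([ 512.8, -137.2]), array([127.2, 153.1]), 68.85, [[418.0, -169.0], [561.0, -224.0], [607.0, -106.0], [464.0, -50.0]])
traylow 1309 30.2 (array([ 505. , -159.5]), array([175.1, 153.7]), 69.64, [[403.0, -215.0], [547.0, -268.0], [608.0, -104.0], [463.0, -51.0]])
scene
he
[... 383 characters left out ...]
, 234.0]])
flange 88 78.9 (array([565.9, 209.5]), array([47.9, 22.5]), 73.37, [[548.0, 190.0], [570.0, 183.0], [584.0, 229.0], [562.0, 236.0]])
plate 81 48.1 (array([536.9, -87.9]), array([  4.8, 155.1]), 70.71, [[463.0, -65.0], [609.0, -116.0], [611.0, -111.0], [464.0, -60.0]])
packs 441 40.6 (array([ 510.5, -164.1]), array([72.4, 83.6]), 70.9, [[459.0, -185.0], [538.0, -212.0], [562.0, -144.0], [483.0, -116.0]])
walls 919 39.8 (array([ 512.2, -162.6]), array([163.7, 157.2]), 70.95, [[411.0, -214.0], [560.0, -266.0], [613.0, -111.0], [465.0, -60.0]])
traylow 2052 30.0 (array([ 511.1, -165.3]), array([169.5, 157.2]), 70.86, [[409.0, -220.0], [558.0, -271.0], [613.0, -111.0], [465.0, -59.0]])
```

View pics/side0z.png

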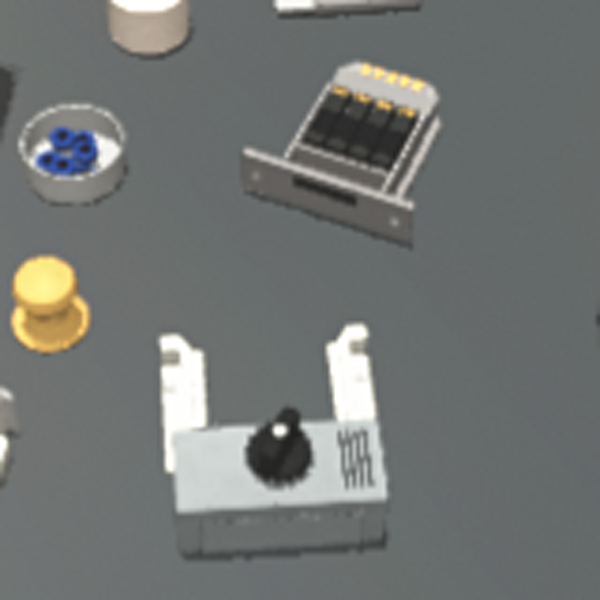

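View pics/scene0z.png

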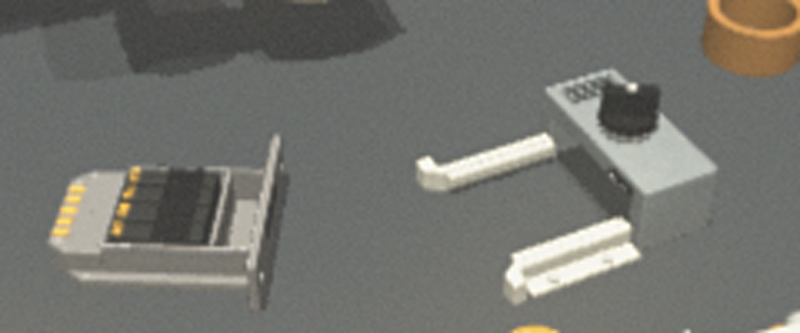

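```bash
cat > plan.py <<'E'
from h import *
import json
def wrap(a): return (a+180)%360-180
def state():
    s=robot.observe(); R=s['tool_rot']; 
    return s['tool_pos'],np.degrees(np.arctan2(R[1,1],R[0,1])),s   # yaw of tool y
def rows(p,yaw,tgt,tyaw,n,direction=None):
    """p,yaw (of tool y axis, deg) -> tgt; turn about tool z(down) lowers yaw. n rows even"""
    d=tyaw-yaw if direction else wrap(tyaw-yaw)
    out=[];p=np.array(p,float);tgt=np.array(tgt,float);y=yaw
    for k in range(n):
        want=np.array(tgt-p)/(n-k)
        a=np.radians(y+90); x=np.array([np.cos(a),np.sin(a),0]);b=np.radians(y);yy=np.array([np.cos(b),np.sin(b),0])
        r=[round(float(want@x)/10,2),round(float(want@yy)/10,2),round(float(-want[2])/10,2),round(float(-np.radians((yaw+d-y)/(n-k))),3)]
        p=p+10*(r[0]*x+r[1]*yy)+np.array([0,0,-10*r[2]]); y-=np.degrees(r[3]); out.append(r)
    return out,p,y
def show(o):
    for i in range(0,len(o),8):
        c=o[i:i+8]; c+= [[0,0,0,0]]*(8-len(c)); print(json.dumps(c))
E
python3 - <<'E'
from plan import *
p,y,s=state(); print(p,y)
o,p,y=rows(p,y,[540,-95,230],71,24); show(o); print(p,y)
E
```

```text
[ 156.10017566 -527.23610931  302.29314099] -73.51031248284266
[[2.04, -1.27, 0.3, -0.105], [2.17, -1.05, 0.3, -0.105], [2.27, -0.82, 0.3, -0.105], [2.34, -0.58, 0.3, -0.105], [2.39, -0.33, 0.3, -0.105], [2.41, -0.08, 0.3, -0.105], [2.4, 0.18, 0.3, -0.105], [2.37, 0.43, 0.3, -0.105]]
[[2.31, 0.67, 0.3, -0.105], [2.23, 0.91, 0.3, -0.105], [2.12, 1.14, 0.3, -0.105], [1.99, 1.36, 0.3, -0.105], [1.84, 1.56, 0.3, -0.105], [1.66, 1.74, 0.3, -0.105], [1.47, 1.91, 0.3, -0.105], [1.26, 2.05, 0.3, -0.105]]
[[1.04, 2.17, 0.3, -0.105], [0.81, 2.27, 0.3, -0.105], [0.57, 2.34, 0.3, -0.105], [0.32, 2.39, 0.31, -0.105], [0.07, 2.41, 0.3, -0.106], [-0.19, 2.4, 0.31, -0.105], [-0.44, 2.37, 0.3, -0.106], [-0.68, 2.3, 0.31, -0.105]]
[539.9677728  -95.03467428 229.99314099] 70.98964344915099
```

move_arm(
  series=[
    [2.0,-1.3,0.3,-0.105],
    [2.2,-1.0,0.3,-0.105],
    [2.3,-0.8,0.3,-0.105],
    [2.3,-0.6,0.3,-0.105],
    [2.4,-0.3,0.3,-0.105],
    [2.4,-0.1,0.3,-0.105],
    [2.4,0.2,0.3,-0.105],
    [2.4,0.4,0.3,-0.105],
  ],
  grip=0.77,
  squeeze=60,
)

```text
clock: 0.95
tool_pos: [284.7, -382.5, 278.5]
tool_rot: [[0.425, 0.905, -0.0], [0.905, -0.425, 0.0], [0.0, -0.0, -1.0]]
ft_force: [0.0, -0.3, 1.0]
width: 25.6
```

move_arm(
  series=[
    [2.3,0.7,0.3,-0.105],
    [2.2,0.9,0.3,-0.105],
    [2.1,1.1,0.3,-0.105],
    [2.0,1.4,0.3,-0.105],
    [1.8,1.6,0.3,-0.105],
    [1.7,1.7,0.3,-0.105],
    [1.5,1.9,0.3,-0.105],
    [1.3,2.0,0.3,-0.105],
  ],
)

```text
clock: 1.75
tool_pos: [411.9, -238.5, 254.5]
tool_rot: [[-0.391, 0.921, -0.0], [0.921, 0.391, 0.0], [0.0, -0.0, -1.0]]
ft_force: [-0.3, -0.2, 0.1]
width: 20.2
```

move_arm(
  series=[
    [1.0,2.2,0.3,-0.105],
    [0.8,2.3,0.3,-0.105],
    [0.6,2.3,0.3,-0.105],
    [0.3,2.4,0.3,-0.105],
    [0.1,2.4,0.3,-0.106],
    [-0.2,2.4,0.3,-0.105],
    [-0.4,2.4,0.3,-0.106],
    [-0.7,2.3,0.3,-0.105],
  ],
)

```text
clock: 2.55
tool_pos: [540.0, -94.2, 230.4]
tool_rot: [[-0.947, 0.322, -0.001], [0.322, 0.947, 0.0], [0.001, 0.0, -1.0]]
ft_force: [-0.1, 0.7, -0.6]
width: 20.4
```

```bash
python3 - <<'E'
from plan import *
p,y,s=state(); print(p,y,s['clock'],s['width'],s['joint_pos'])
grab('wrist','wrist1.png')
from meas import *
g=load('wrist');P=cloud(g);d=g['d']
for nm,a in dict(plate=(44,54,400,650,-200,-20),packs=(37,43,430,620,-220,-60),traylow=(6,60,400,650,-300,-20)).items():
    q=sel(P,d,*a)
    if len(q)>4: print(nm,len(q),q[:,2].mean().round(1),box(q))
from td import topdown
topdown('wrist','td_wrist1.png')
E
```

```text
[539.96632375 -94.20374907 230.39615264] 71.24079465405376 2.55 20.36746483183351 [-2.22750205e+01  2.52446524e+01  8.14501740e+01  6.17819065e-04
  7.33387906e+01 -9.35159932e+01]
plate 2075 46.7 (array([533.2, -89.3]), array([  7.3, 158.5]), 70.8, [[457.0, -67.0], [607.0, -119.0], [609.0, -112.0], [460.0, -60.0]])
packs 8700 39.1 (array([ 506.7, -165.6]), array([74.5, 83.7]), 70.96, [[455.0, -187.0], [534.0, -215.0], [558.0, -144.0], [479.0, -117.0]])
traylow 25200 32.4 (array([ 506.3, -165.7]), array([170.4, 158.6]), 70.6, [[403.0, -220.0], [553.0, -272.0], [609.0, -112.0], [460.0, -59.0]])
```

View pics/wrist1.png

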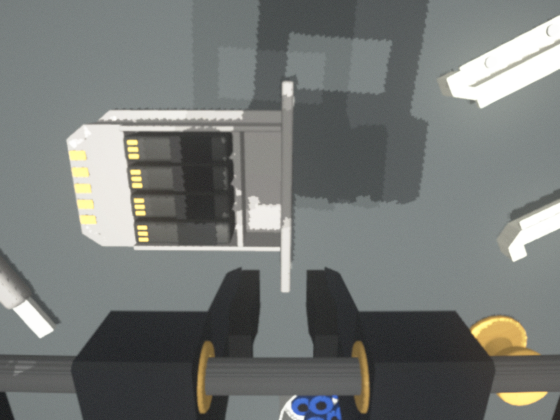

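```bash
python3 - <<'E'
from plan import *
p,y,s=state()
o,p,y=rows(p,y,[533.2,-89.3,125],70.8,8); show(o); print(p,y)
E
```

```text
[[0.11, 0.0, 1.31, 0.002], [0.11, 0.0, 1.31, 0.002], [0.11, 0.0, 1.31, 0.002], [0.11, 0.0, 1.31, 0.002], [0.11, 0.0, 1.31, 0.002], [0.1, 0.0, 1.31, 0.002], [0.11, 0.0, 1.31, 0.001], [0.1, 0.01, 1.32, 0.002]]
[533.25193381 -89.29105846 124.99781153] 70.77845139094144
```

move_arm(
  series=[
    [0.1,0,1.4,0.001],
    [0.1,0,1.4,0.001],
    [0.1,0,1.4,0.001],
    [0.1,0,1.4,0.001],
    [0.1,0,1.4,0.001],
    [0.1,0,1.4,0.001],
    [0.1,0,1.4,0.001],
    [0.1,0,0.7,0.001],
  ],
)

```text
clock: 3.4
tool_pos: [531.3, -92.6, 124.7]
tool_rot: [[-0.942, 0.334, -0.002], [0.334, 0.942, 0.001], [0.002, 0.0, -1.0]]
ft_force: [-0.9, 0.1, -0.5]
width: 20.4
```

```bash
python3 - <<'E'
from plan import *
p,y,s=state(); print(p,y,s['clock'])
grab('wrist','wrist2.png')
from meas import *
g=load('wrist');P=cloud(g);d=g['d']
for nm,a in dict(plate=(44,54,400,650,-200,-20),packs=(37,43,430,620,-220,-60)).items():
    q=sel(P,d,*a)
    if len(q)>4: print(nm,len(q),q[:,2].mean().round(1),box(q))
E
```

```text
[531.33176743 -92.58478086 124.66563327] 70.46313586904671 3.4
plate 4320 46.7 (array([533. , -89.2]), array([  7.6, 158.5]), 70.79, [[457.0, -67.0], [607.0, -119.0], [609.0, -112.0], [459.0, -60.0]])
packs 16076 39.1 (array([ 505.7, -164.8]), array([75.1, 82.9]), 71.45, [[454.0, -187.0], [533.0, -214.0], [557.0, -142.0], [478.0, -116.0]])
```

View pics/wrist2.png

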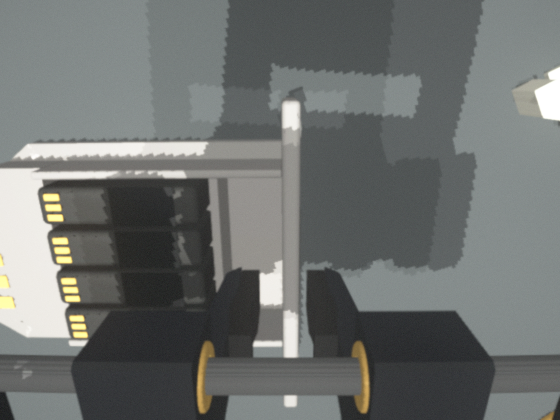

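The plate (column ~290) sits about 4 mm to the +y side of the finger midline (~283), so I'll correct that before descending.

move_arm(
  series=[
    [0,0.2,0,-0.003],
    [0,0.18,0,-0.003],
    [0,0,1,0],
    [0,0,1,0],
    [0,0,1,0],
    [0,0,1,0],
    [0,0,0,0],
    [0,0,0,0],
  ],
)

```text
clock: 4.25
tool_pos: [533.2, -88.9, 85.5]
tool_rot: [[-0.945, 0.328, -0.001], [0.328, 0.945, 0.0], [0.001, 0.0, -1.0]]
ft_force: [1.0, -0.2, -0.2]
width: 20.3
```

```bash
python3 - <<'E'
from plan import *
p,y,s=state(); print(p,y,s['clock'],s['ft_force'],s['width'])
E
```

```text
[533.15563359 -88.91755074  85.46120704] 70.8690650381527 4.25 [ 1.03676296 -0.15402915 -0.23966747] 20.34907564748767
```

Tips are inside the well with no contact. I'll go 11 mm lower and close.

move_arm(
  series=[
    [0,0,0.6,0],
    [0,0,0.5,0],
    [0,0,0,0],
    [0,0,0,0],
    [0,0,0,0],
    [0,0,0,0],
    [0,0,0,0],
    [0,0,0,0],
  ],
  grip=1.0,
  squeeze=60,
)

```text
clock: 5.05
tool_pos: [533.3, -89.0, 75.6]
tool_rot: [[-0.945, 0.328, 0.001], [0.328, 0.945, -0.001], [-0.001, -0.0, -1.0]]
ft_force: [-3.1, 0.4, 9.6]
width: 7.6
```

```bash
python3 - <<'E'
from plan import *
p,y,s=state(); print(p,y,s['clock'],s['ft_force'],s['width'])
o,p,y=rows(p,y,[609,-140,p[2]],-81,32,True); show(o); print(p,y)
E
```

```text
[533.3332514  -88.98579498  75.57864575] 70.87649595359434 5.05 [-3.14673978  0.3846929   9.56103238] 7.643510832336293
[[-0.28, -0.07, -0.0, 0.083], [-0.28, -0.05, -0.0, 0.083], [-0.28, -0.03, -0.0, 0.083], [-0.29, -0.0, -0.0, 0.083], [-0.28, 0.02, -0.0, 0.083], [-0.28, 0.04, -0.0, 0.083], [-0.28, 0.07, -0.0, 0.083], [-0.27, 0.09, -0.0, 0.083]]
[[-0.26, 0.11, -0.0, 0.083], [-0.25, 0.13, -0.0, 0.083], [-0.24, 0.15, -0.0, 0.083], [-0.23, 0.17, -0.0, 0.083], [-0.21, 0.19, -0.0, 0.083], [-0.19, 0.21, -0.0, 0.083], [-0.18, 0.22, -0.0, 0.083], [-0.16, 0.24, -0.0, 0.083]]
[[-0.14, 0.25, -0.0, 0.083], [-0.12, 0.26, -0.0, 0.083], [-0.09, 0.27, -0.0, 0.083], [-0.07, 0.28, -0.0, 0.083], [-0.05, 0.28, -0.0, 0.083], [-0.02, 0.28, -0.0, 0.083], [-0.0, 0.29, -0.0, 0.082], [0.02, 0.28, -0.0, 0.083]]
[[0.05, 0.28, -0.0, 0.082], [0.07, 0.28, -0.0, 0.083], [0.09, 0.27, -0.0, 0.082], [0.11, 0.26, -0.0, 0.083], [0.14, 0.25, -0.0, 0.082], [0.16, 0.24, -0.0, 0.083], [0.17, 0.23, -0.0, 0.082], [0.2, 0.21, -0.0, 0.083]]
[ 609.01931592 -139.97424299   75.57864575] -81.01461553558691
```

Plate gripped (width 7.6 mm). Now I'll swing the tray.

move_arm(
  series=[
    [-0.28,-0.07,-0.1,0.083],
    [-0.28,-0.05,0,0.083],
    [-0.28,-0.03,0,0.083],
    [-0.28,0,0,0.083],
    [-0.28,0.02,0,0.083],
    [-0.28,0.04,0,0.083],
    [-0.28,0.07,0,0.083],
    [-0.27,0.09,0,0.083],
  ],
)

```text
clock: 5.85
tool_pos: [552.3, -101.9, 75.6]
tool_rot: [[-0.54, 0.842, 0.001], [0.842, 0.54, -0.001], [-0.001, 0.0, -1.0]]
ft_force: [1.5, -3.0, -0.6]
width: 7.3
```

```bash
python3 - <<'E'
from plan import *
p,y,s=state(); print(p,y,s['clock'],s['ft_force'],s['moment'],s['width'])
grab('side','side1.png')
E
```

```text
[ 552.3037417  -101.9160276    75.61071607] 32.67244395055847 5.85 [ 1.49624718 -2.97413752 -0.63888341] [-0.27888056 -0.24758164  0.25980045] 7.254102843144444
```

View pics/side1.png

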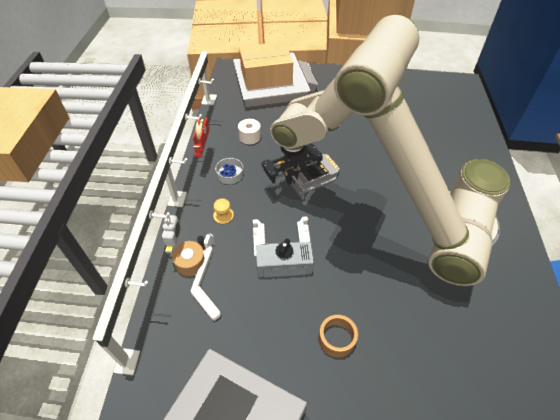

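The tray (around (315,172)) turns with the gripper, the nose swinging towards the base side, clear of everything. I'll continue.

move_arm(
  series=[
    [-0.26,0.11,0,0.083],
    [-0.25,0.13,0,0.083],
    [-0.24,0.15,0,0.083],
    [-0.23,0.17,0,0.083],
    [-0.21,0.19,0,0.083],
    [-0.19,0.21,0,0.083],
    [-0.18,0.22,0,0.083],
    [-0.16,0.24,0,0.083],
  ],
)

```text
clock: 6.7
tool_pos: [570.7, -114.6, 75.6]
tool_rot: [[0.092, 0.996, -0.0], [0.996, -0.092, -0.001], [-0.001, -0.0, -1.0]]
ft_force: [-1.4, -1.1, 1.5]
width: 7.7
```

move_arm(
  series=[
    [-0.14,0.25,0,0.083],
    [-0.12,0.26,0,0.083],
    [-0.09,0.27,0,0.083],
    [-0.07,0.28,0,0.083],
    [-0.05,0.28,0,0.083],
    [-0.02,0.28,0,0.083],
    [0,0.29,0,0.083],
    [0.02,0.28,0,0.083],
  ],
)

```text
clock: 7.5
tool_pos: [589.4, -127.3, 75.6]
tool_rot: [[0.686, 0.728, -0.001], [0.728, -0.686, -0.0], [-0.001, -0.001, -1.0]]
ft_force: [-2.6, -1.2, 1.2]
width: 7.2
```

move_arm(
  series=[
    [0.05,0.28,0,0.083],
    [0.07,0.28,0,0.083],
    [0.09,0.27,0,0.083],
    [0.11,0.26,0,0.083],
    [0.14,0.25,0,0.083],
    [0.16,0.24,0,0.083],
    [0.17,0.23,0,0.083],
    [0.2,0.21,0,0.08],
  ],
)

```text
clock: 8.3
tool_pos: [608.2, -139.8, 75.6]
tool_rot: [[0.988, 0.153, -0.002], [0.153, -0.988, 0.0], [-0.002, -0.0, -1.0]]
ft_force: [-3.9, 0.4, 3.2]
width: 7.6
```

```bash
python3 - <<'E'
from plan import *
p,y,s=state(); print(p,y,s['clock'],s['ft_force'],s['moment'],s['width'],s['joint_pos'])
grab('wrist','wrist3.png'); grab('side','side3.png'); grab('scene','scene3.png')
from td import topdown
topdown('wrist','td_wrist3.png')
from meas import *
for n in ['wrist','side','scene']:
  g=load(n);P=cloud(g);d=g['d'];print(n)
  for nm,a in dict(head=(58,70,420,640,130,300),rails=(15,24,420,700,10,180),tray=(10,45,480,720,-130,45)).items():
    q=sel(P,d,*a)
    if len(q)>4: print(nm,len(q),q[:,2].mean().round(1),box(q))
E
```

```text
[ 608.22648841 -139.75419273   75.63518574] -81.18591198313881 8.3 [-3.90672269  0.43198315  3.23623904] [0.06518439 0.46975115 0.3501087 ] 7.593880027964929 [-2.37846925e+01  4.23395489e+01  7.78416732e+01 -3.07001056e-02
  5.99054423e+01  5.74166150e+01]
wrist
tray 36357 34.7 (array([622.4, -86.8]), array([103.5, 187.8]), 38.25, [[524.0, -45.0], [640.0, -193.0], [721.0, -128.0], [605.0, 19.0]])
side
head 898 62.2 (array([552. , 218.9]), array([152.7,  71.2]), 8.96, [[471.0, 242.0], [482.0, 172.0], [633.0, 196.0], [622.0, 266.0]])
rails 208 18.2 (array([572.1,  86.9]), array([163.3, 136.1]), 10.52, [[479.0, 139.0], [504.0, 5.0], [665.0, 35.0], [640.0, 169.0]])
tray 940 29.7 (array([609.4, -51.9]), array([127.7, 171.5]), 9.01, [[533.0, 23.0], [560.0, -147.0], [686.0, -127.0], [659.0, 43.0]])
scene
head 699 64.4 (array([556.5, 214.1]), array([151.9,  74.3]), 9.61, [[475.0, 238.0], [488.0, 165.0], [638.0, 190.0], [625.0, 263.0]])
rails 327 19.7 (array([576.9,  92.5]), array([163.4, 165.8]), 2.32, [[492.0, 172.0], [499.0, 6.0], [662.0, 13.0], [655.0, 179.0]])
tray 1495 31.5 (array([608.5, -59.8]), array([105.6, 184.1]), 20.57, [[527.0, 8.0], [591.0, -164.0], [690.0, -127.0], [626.0, 45.0]])
```

View pics/wrist3.png

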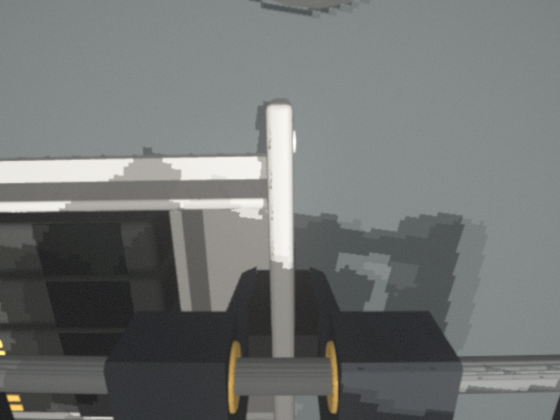

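View pics/td_wrist3.png

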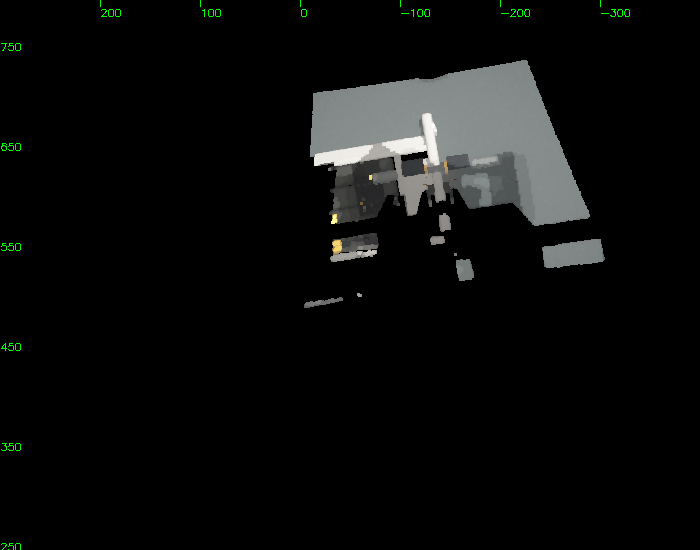

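```bash
python3 - <<'E'
import cv2
im=cv2.imread('pics/wrist1.png')[0:280,400:560]
cv2.imwrite('pics/w1z.png',cv2.resize(im,None,fx=2.14*1,fy=2.14,interpolation=2))
im=cv2.imread('pics/side3.png')[130:290,210:370]
cv2.imwrite('pics/s3z.png',cv2.resize(im,None,fx=3.75,fy=3.75,interpolation=2))
E
```

```text
(no output)
```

View pics/w1z.png

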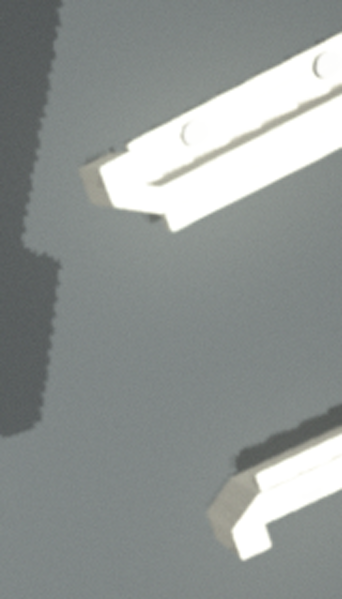

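View pics/s3z.png

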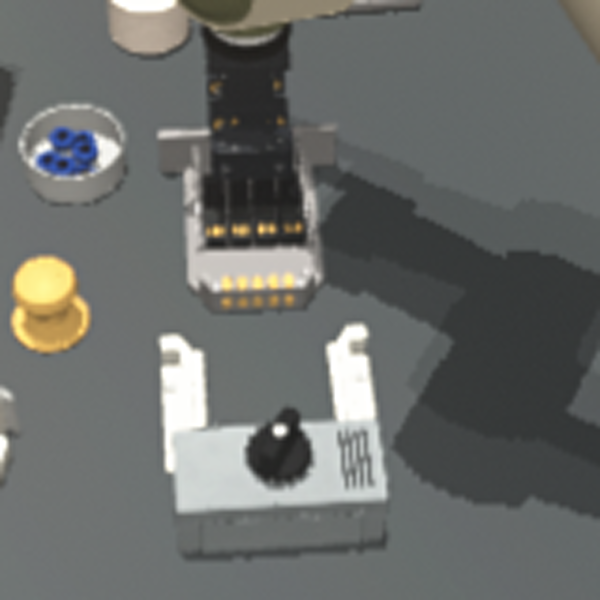

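```bash
python3 - <<'E'
from plan import *
p,y,s=state()
c=imaging.get_calibration('wrist'); R=s['tool_rot'];
Rl=R.T@np.array(c['attitude']); tl=R.T@(np.array(c['xyz'])-p)
print(tl)
R1=np.array([[-0.947,0.322,-0.001],[0.322,0.947,0],[0.001,0,-1.0]]);p1=np.array([539.966,-94.204,230.396])
g=dict(K=np.array(c['camera_matrix']),k1=c['k1'],R=R1@Rl,t=p1+R1@tl)
uv=np.array([[115,207],[235,528]])/2.14+[400,0]
a=plane(g,uv,20); print('inner flare corners wrist',a.round(1),np.linalg.norm(a[1]-a[0]),'mid',a.mean(0).round(1),'yaw',np.degrees(np.arctan2(*(a[1]-a[0])[[1,0]])))
# outline of far corners
uv=np.array([[102,165],[243,558],[270,545],[128,148]])/2.14+[400,0]; print(plane(g,uv,20).round(1))
gs=load('side')
def Z(l): return np.array(l)/3.75+[210,130]
l=plane(gs,Z([[205,350],[207,425]]),19); r=plane(gs,Z([[328,345],[335,420]]),19)
print('side lips',l.round(1),r.round(1))
n=plane(gs,Z([[187,262],[323,262]]),0); print('blades mid top', plane(gs,Z([[226,282],[290,282]]),28).round(1))
print('plate top',plane(gs,Z([[158,132],[338,126]]),48).round(1))
E
```

```text
[ 83.63255509  -0.32032398 -80.94203663]
inner flare corners wrist [[508.6  50.6  20. ]
 [644.9  74.1  20. ]] 138.36205019303208 mid [576.7  62.3  20. ] yaw 9.768999258965124
[[493.5  49.   20. ]
 [659.3  75.5  20. ]
 [657.2  86.8  20. ]
 [490.8  58.6  20. ]]
side lips [[621.9  88.2  19. ]
 [612.4 160.4  19. ]] [[522.4  74.2  19. ]
 [512.6 146.8  19. ]]
blades mid top [[611.2  23.3  28. ]
 [557.9  18.5  28. ]]
plate top [[ 686.8 -125.3   48. ]
 [ 527.6 -147.2   48. ]]
```

```bash
python3 - <<'E'
from plan import *
p,y,s=state();z=p[2]
o,p,y=rows(p,y,[592.9,-40.5,z],-81,16); show(o); print(p,y)
E
```

```text
[[-0.0, -0.63, -0.0, -0.0], [-0.0, -0.63, -0.0, -0.0], [-0.0, -0.63, -0.0, -0.0], [-0.0, -0.63, -0.0, -0.0], [-0.0, -0.63, -0.0, -0.0], [-0.0, -0.63, -0.0, -0.0], [-0.0, -0.63, -0.0, -0.0], [-0.0, -0.63, -0.0, -0.0]]
[[-0.0, -0.63, -0.0, -0.0], [-0.0, -0.63, -0.0, -0.0], [-0.0, -0.63, -0.0, -0.0], [-0.0, -0.63, -0.0, -0.0], [-0.0, -0.63, -0.0, -0.0], [-0.0, -0.63, -0.0, -0.0], [-0.0, -0.63, -0.0, -0.0], [-0.01, -0.62, -0.0, -0.0]]
[592.88031161 -40.51628607  75.63354905] -81.00321465603973
```

move_arm(
  series=[
    [0,-0.63,0,0],
    [0,-0.63,0,0],
    [0,-0.63,0,0],
    [0,-0.63,0,0],
    [0,-0.63,0,0],
    [0,-0.63,0,0],
    [0,-0.63,0,-0.001],
    [0,-0.63,0,-0.001],
  ],
)

```text
clock: 9.25
tool_pos: [600.8, -89.5, 75.7]
tool_rot: [[0.988, 0.156, -0.0], [0.156, -0.988, 0.0], [-0.0, -0.0, -1.0]]
ft_force: [0.9, -1.0, -1.9]
width: 7.4
```

move_arm(
  series=[
    [0,-0.63,0,0],
    [0,-0.63,0,0],
    [0,-0.63,0,0],
    [0,-0.63,0,0],
    [0,-0.63,0,0],
    [0,-0.63,0,0],
    [0,-0.6,0,0],
    [0,0,0,0],
  ],
)

```text
clock: 10.05
tool_pos: [593.8, -45.8, 75.7]
tool_rot: [[0.988, 0.157, -0.001], [0.157, -0.988, 0.001], [-0.001, -0.001, -1.0]]
ft_force: [-0.3, 1.6, -2.6]
width: 7.0
```

```bash
python3 - <<'E'
from plan import *
p,y,s=state(); print(p,y,s['clock'],s['ft_force'],s['moment'],s['width'])
grab('side','side4.png')
im=cv2.imread('pics/side4.png')[130:290,210:370]
cv2.imwrite('pics/s4z.png',cv2.resize(im,None,fx=3.75,fy=3.75,interpolation=2))
E
```

```text
[593.81946119 -45.75780704  75.6677272 ] -80.97920585036424 10.05 [-0.32647199  1.63669933 -2.55035863] [0.11795594 0.08553595 0.0122396 ] 7.019756023528119
```

View pics/s4z.png

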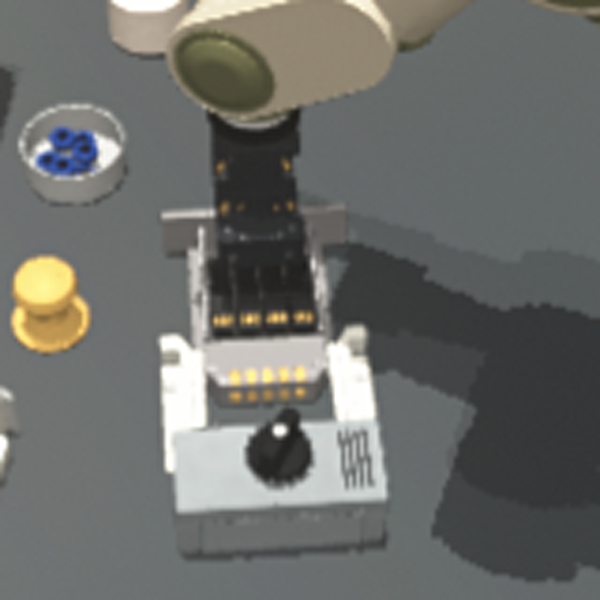

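The nose is between the rails and centred, with almost no side force. Pushing on.

move_arm(
  series=[
    [0,-0.6,0,0],
    [0,-0.6,0,0],
    [0,-0.6,0,0],
    [0,-0.6,0,0],
    [0,-0.6,0,0],
    [0,-0.6,0,0],
    [0,-0.6,0,0],
    [0,-0.6,0,0],
  ],
)

```text
clock: 10.9
tool_pos: [586.5, 1.1, 75.8]
tool_rot: [[0.988, 0.156, 0.0], [0.156, -0.988, -0.0], [0.0, 0.0, -1.0]]
ft_force: [-0.1, -2.0, -2.9]
width: 7.3
```

move_arm(
  series=[
    [0,-0.6,0,0],
    [0,-0.6,0,0],
    [0,-0.6,0,0],
    [0,-0.6,0,0],
    [0,-0.6,0,0],
    [0,-0.6,0,0],
    [0,-0.6,0,0],
    [0,-0.4,0,0],
  ],
)

```text
clock: 11.7
tool_pos: [579.3, 46.6, 75.7]
tool_rot: [[0.988, 0.156, -0.0], [0.156, -0.988, 0.0], [-0.0, -0.0, -1.0]]
ft_force: [-0.0, -2.0, -2.3]
width: 7.2
```

move_arm(
  series=[
    [0,-0.3,0,0],
    [0,-0.3,0,0],
    [0,-0.2,0,0],
    [0,-0.1,0,0],
    [0,-0.1,0,0],
    [0,0,0,0],
    [0,0,0,0],
    [0,0,0,0],
  ],
)

```text
clock: 12.5
tool_pos: [577.8, 56.0, 75.7]
tool_rot: [[0.988, 0.156, -0.0], [0.156, -0.988, 0.0], [-0.0, -0.0, -1.0]]
ft_force: [-1.1, 0.6, -4.0]
width: 7.5
```

```bash
cat > dk.py <<'E'
from plan import *
def dk():
    p,y,s=state(); ex=np.array([-.1564,.9877]);ey=np.array([-.9877,-.1564]);r=p[:2]-[576.6,62.2]
    f=s['ft_force'][:2]
    print('pos',p.round(1),'yaw',round(y,2),'dock xy',round(r@ex,1),round(r@ey,1),'F dock',round(f@ex,1),round(f@ey,1),'Fz',s['ft_force'][2].round(1),'mom',s['moment'].round(2),'w',round(s['width'],1),'t',s['clock'])
E
python3 -c "from dk import *;dk()"
```

```text
pos [577.8  56.   75.7] yaw -81.02 dock xy -6.4 -0.2 F dock 0.7 1.0 Fz -4.0 mom [-0.01  0.02 -0.01] w 7.5 t 12.5
```

move_arm(
  series=[
    [0,-0.1,0,0],
    [0,-0.1,0,0],
    [0,-0.1,0,0],
    [0,0,0,0],
    [0,0,0,0],
    [0,0,0,0],
    [0,0,0,0],
    [0,0,0,0],
  ],
)

```text
clock: 13.3
tool_pos: [577.6, 58.4, 75.8]
tool_rot: [[0.988, 0.156, 0.0], [0.156, -0.988, -0.001], [0.0, 0.001, -1.0]]
ft_force: [0.2, -5.5, -3.2]
width: 7.4
```

```bash
python3 -c "from dk import *;dk()"
```

```text
pos [577.6  58.4  75.8] yaw -81.01 dock xy -3.9 -0.4 F dock -5.4 0.7 Fz -3.2 mom [-0.82 -0.08  0.09] w 7.4 t 13.3
```

move_arm(
  series=[
    [0,-0.1,0,0],
    [0,-0.1,0,0],
    [0,-0.1,0,0],
    [0,0,0,0],
    [0,0,0,0],
    [0,0,0,0],
    [0,0,0,0],
    [0,0,0,0],
  ],
)

```text
clock: 14.1
tool_pos: [577.5, 58.7, 75.8]
tool_rot: [[0.988, 0.156, 0.001], [0.156, -0.988, -0.005], [-0.0, 0.005, -1.0]]
ft_force: [0.6, -21.6, -5.2]
width: 7.5
```

```bash
python3 - <<'E'
from dk import *
dk()
grab('side','side5.png'); grab('scene','scene5.png')
im=cv2.imread('pics/side5.png')[130:290,210:370]
cv2.imwrite('pics/s5z.png',cv2.resize(im,None,fx=3.75,fy=3.75,interpolation=2))
im=cv2.imread('pics/scene5.png')[140:260,240:400]
cv2.imwrite('pics/c5z.png',cv2.resize(im,None,fx=5,fy=5,interpolation=2))
E
```

```text
pos [577.5  58.7  75.8] yaw -81.01 dock xy -3.6 -0.4 F dock -21.4 2.8 Fz -5.2 mom [-3.32 -0.    0.1 ] w 7.5 t 14.1
```

View pics/s5z.png

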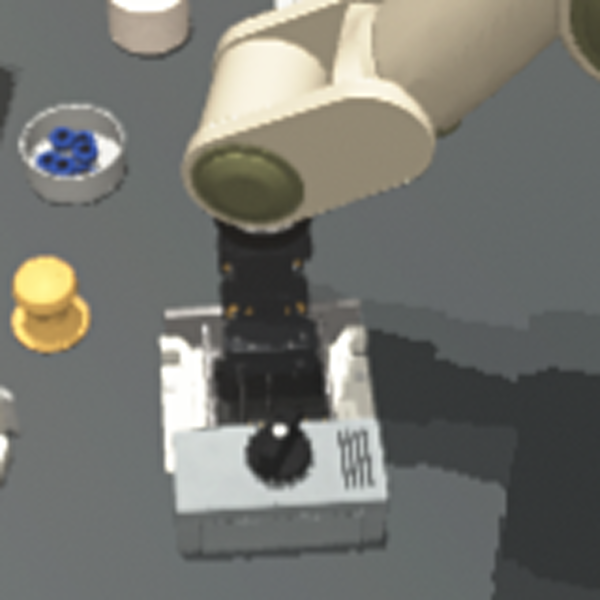

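View pics/c5z.png

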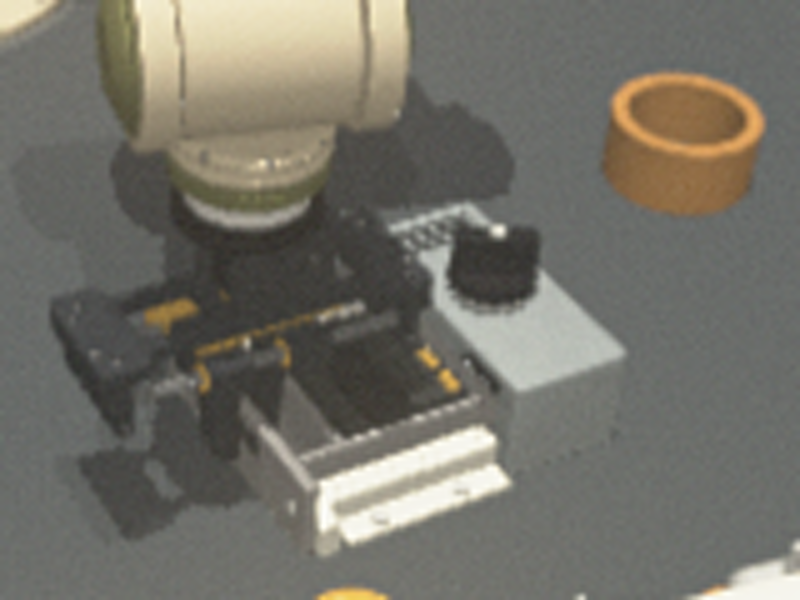

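Hard stop at dock x −3.6 (expected −4) with 21 N, and the plate is against the rail ends in both views. I'll relax the push, open slightly and lift out.

move_arm(
  series=[
    [0,0.1,0,0],
    [0,0.1,0,0],
    [0,0,0,0],
    [0,0,0,0],
    [0,0,0,0],
    [0,0,0,0],
    [0,0,0,0],
    [0,0,0,0],
  ],
)

```text
clock: 15.0
tool_pos: [577.5, 58.5, 75.8]
tool_rot: [[0.988, 0.156, 0.0], [0.156, -0.988, -0.002], [0.0, 0.002, -1.0]]
ft_force: [0.6, -11.5, -4.0]
width: 7.5
```

move_arm(
  series=[
    [0,0,0,0],
    [0,0,0,0],
    [0,0,0,0],
    [0,0,0,0],
    [0,0,0,0],
    [0,0,0,0],
    [0,0,0,0],
    [0,0,0,0],
  ],
  grip=0.77,
)

```text
clock: 15.8
tool_pos: [577.2, 59.9, 75.7]
tool_rot: [[0.988, 0.156, -0.0], [0.156, -0.988, -0.0], [-0.0, 0.0, -1.0]]
ft_force: [0.1, 0.2, -0.5]
width: 20.0
```

```bash
python3 -c "from dk import *;dk()"
```

```text
pos [577.2  59.9  75.7] yaw -81.01 dock xy -2.4 -0.3 F dock 0.1 -0.1 Fz -0.5 mom [0.   0.   0.01] w 20.0 t 15.8
```

```bash
python3 - <<'E'
from plan import *
p,y,s=state()
o,p,y=rows(p,y,[p[0],p[1],216],-81,8); show(o)
o,p,y=rows(p,y,[549,190,250],-22,16); show(o); print(p,y)
E
```

```text
[[0.0, 0.0, -1.75, -0.0], [0.0, 0.0, -1.75, -0.0], [0.0, 0.0, -1.75, -0.0], [0.0, 0.0, -1.76, -0.0], [0.0, 0.0, -1.75, -0.0], [0.0, 0.0, -1.76, -0.0], [0.0, 0.0, -1.75, -0.0], [0.0, 0.0, -1.76, -0.0]]
[[-0.05, -0.83, -0.21, -0.064], [0.01, -0.83, -0.21, -0.064], [0.06, -0.83, -0.21, -0.064], [0.11, -0.82, -0.21, -0.064], [0.16, -0.82, -0.21, -0.064], [0.22, -0.8, -0.21, -0.065], [0.27, -0.79, -0.21, -0.064], [0.32, -0.77, -0.21, -0.065]]
[[0.37, -0.75, -0.21, -0.064], [0.41, -0.72, -0.22, -0.065], [0.46, -0.69, -0.21, -0.064], [0.5, -0.66, -0.22, -0.065], [0.55, -0.63, -0.21, -0.064], [0.59, -0.59, -0.22, -0.065], [0.62, -0.56, -0.21, -0.064], [0.66, -0.51, -0.22, -0.065]]
[549.05181437 190.02735848 250.03929958] -21.999071818351307
```

move_arm(
  series=[
    [0,0,-1.0,0],
    [0,0,-1.5,0],
    [0,0,-1.9,0],
    [0,0,-1.9,0],
    [0,0,-1.9,0],
    [0,0,-1.9,0],
    [0,0,-1.9,0],
    [0,0,-1.9,0],
  ],
)

```text
clock: 16.6
tool_pos: [577.1, 59.9, 216.4]
tool_rot: [[0.988, 0.156, 0.001], [0.156, -0.988, -0.0], [0.001, 0.0, -1.0]]
ft_force: [0.4, 1.0, 0.3]
width: 20.0
```

move_arm(
  series=[
    [-0.05,-0.83,-0.2,-0.064],
    [0,-0.83,-0.2,-0.064],
    [0.06,-0.83,-0.2,-0.064],
    [0.11,-0.82,-0.2,-0.064],
    [0.16,-0.82,-0.2,-0.064],
    [0.22,-0.8,-0.2,-0.065],
    [0.27,-0.79,-0.2,-0.064],
    [0.32,-0.77,-0.2,-0.065],
  ],
  grip=0.5,
)

```text
clock: 17.4
tool_pos: [562.8, 125.2, 231.6]
tool_rot: [[0.782, 0.624, 0.0], [0.624, -0.782, 0.0], [0.0, 0.0, -1.0]]
ft_force: [0.5, -0.2, 0.2]
width: 43.9
```

move_arm(
  series=[
    [0.37,-0.75,-0.2,-0.064],
    [0.41,-0.72,-0.2,-0.065],
    [0.46,-0.7,-0.2,-0.064],
    [0.5,-0.66,-0.2,-0.065],
    [0.55,-0.63,-0.2,-0.064],
    [0.6,-0.6,-0.2,-0.065],
    [0.6,-0.56,-0.2,-0.064],
    [0.66,-0.5,-0.2,-0.065],
  ],
)

```text
clock: 18.2
tool_pos: [548.6, 190.3, 247.6]
tool_rot: [[0.372, 0.928, 0.001], [0.928, -0.372, 0.0], [0.0, 0.0, -1.0]]
ft_force: [0.8, -0.4, 0.0]
width: 44.0
```

```bash
python3 - <<'E'
from dk import *
dk(); print(robot.observe()['joint_pos'].round(1))
grab('wrist','wrist6.png'); grab('side','side6.png'); grab('scene','scene6.png')
from meas import *
g=load('wrist');P=cloud(g);d=g['d']
for nm,a in dict(head=(58,70,420,640,110,300),bar=(96,112,480,620,150,280),plate=(42,52,450,680,20,90),rails=(14,24,450,700,40,110)).items():
    q=sel(P,d,*a)
    if len(q)>4: print(nm,len(q),q[:,2].mean().round(1),box(q))
im=cv2.imread('pics/side6.png')[130:290,210:370]
cv2.imwrite('pics/s6z.png',cv2.resize(im,None,fx=3.75,fy=3.75,interpolation=2))
E
```

```text
pos [548.6 190.3 247.6] yaw -21.85 dock xy 130.9 7.6 F dock -0.5 -0.8 Fz 0.0 mom [ 0.02 -0.05  0.03] w 44.0 t 18.2
[ 7.5 27.3 74.6 -0.  78.  29.3]
head 16424 62.9 (array([551.5, 214.1]), array([155.7,  71.7]), 8.99, [[469.0, 237.0], [480.0, 166.0], [634.0, 191.0], [623.0, 262.0]])
bar 1488 102.7 (array([551.5, 212.3]), array([46.1, 13.3]), 69.3, [[537.0, 193.0], [550.0, 188.0], [566.0, 232.0], [553.0, 236.0]])
plate 1012 46.6 (array([577.4,  58.7]), array([158.2,   9.4]), 9.18, [[499.0, 51.0], [500.0, 41.0], [656.0, 67.0], [655.0, 76.0]])
rails 2022 19.1 (array([570.8,  90. ]), array([168.3,  59.3]), 9.23, [[483.0, 106.0], [492.0, 47.0], [659.0, 74.0], [649.0, 133.0]])
```

View pics/wrist6.png

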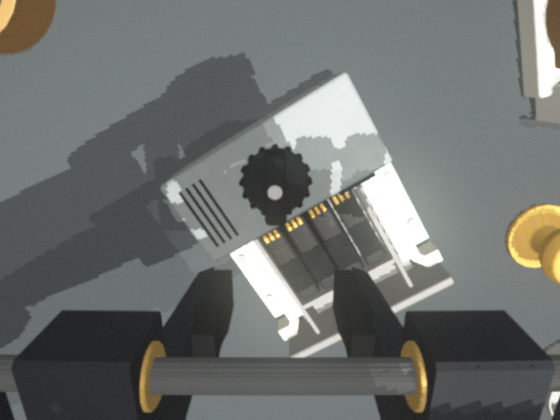

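View pics/s6z.png

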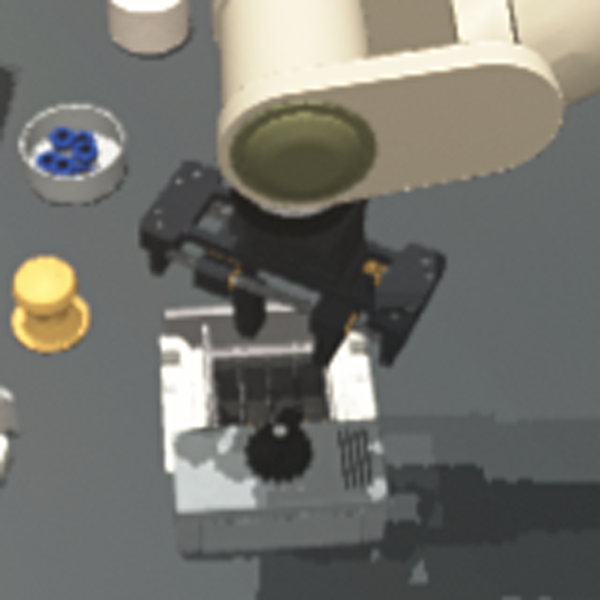

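The tray reads home: plate to head distance is 157.5 mm along the dock (158 expected). The knob bar is at (551.5, 212.3), long axis at 69.3°.

```bash
python3 - <<'E'
from plan import *
p,y,s=state()
o,p,y=rows(p,y,[551.5,212.3,170],-20.7,8); show(o); print(p,y)
E
```

```text
[[0.27, -0.07, 0.97, -0.003], [0.27, -0.07, 0.97, -0.003], [0.27, -0.07, 0.97, -0.003], [0.27, -0.07, 0.97, -0.003], [0.27, -0.07, 0.97, -0.003], [0.27, -0.07, 0.96, -0.003], [0.27, -0.06, 0.97, -0.003], [0.27, -0.07, 0.96, -0.002]]
[551.47837897 212.28803064 170.00372546] -20.72471678873923
```

move_arm(
  series=[
    [0.4,-0.1,0.8,-0.003],
    [0.4,-0.1,1,-0.003],
    [0.4,-0.1,1,-0.003],
    [0.4,-0.1,1,-0.003],
    [0.4,-0.1,1,-0.003],
    [0.16,-0.04,1,-0.003],
    [0,0,1,-0.003],
    [0,0,0.9,-0.003],
  ],
)

```text
clock: 19.15
tool_pos: [551.7, 212.0, 168.8]
tool_rot: [[0.352, 0.936, -0.0], [0.936, -0.352, -0.0], [-0.0, -0.0, -1.0]]
ft_force: [1.1, 0.2, 0.3]
width: 43.9
```

```bash
python3 -c "
from dk import *
dk();p,y,s=state();o,p,y=rows(p,y,[551.5,212.3,148],-20.7,4); show(o)"
```

```text
pos [551.7 212.  168.8] yaw -20.61 dock xy 151.9 1.1 F dock 0.0 -1.1 Fz 0.3 mom [-0.03 -0.03  0.02] w 43.9 t 19.15
[[0.0, -0.01, 0.52, 0.0], [0.01, -0.01, 0.52, 0.001], [0.0, -0.0, 0.52, 0.0], [0.01, -0.01, 0.52, 0.001], [0, 0, 0, 0], [0, 0, 0, 0], [0, 0, 0, 0], [0, 0, 0, 0]]
```

move_arm(
  series=[
    [0,0,0.5,0],
    [0,0,0.5,0],
    [0,0,0.5,0],
    [0,0,0.5,0],
    [0,0,0,0],
    [0,0,0,0],
    [0,0,0,0],
    [0,0,0,0],
  ],
)

```text
clock: 19.95
tool_pos: [551.9, 212.1, 150.0]
tool_rot: [[0.352, 0.936, 0.001], [0.936, -0.352, 0.0], [0.0, 0.0, -1.0]]
ft_force: [-0.7, 0.1, 0.1]
width: 43.8
```

move_arm(
  series=[
    [0,0,0,0],
    [0,0,0,0],
    [0,0,0,0],
    [0,0,0,0],
    [0,0,0,0],
    [0,0,0,0],
    [0,0,0,0],
    [0,0,0,0],
  ],
  grip=1.0,
  squeeze=30,
)

```text
clock: 20.75
tool_pos: [551.9, 212.0, 149.8]
tool_rot: [[0.352, 0.936, 0.0], [0.936, -0.352, -0.0], [0.0, 0.0, -1.0]]
ft_force: [0.7, -1.2, -1.0]
width: 13.4
```

```bash
python3 -c "
from dk import *
dk()"
```

```text
pos [551.9 212.  149.8] yaw -20.63 dock xy 151.8 1.0 F dock -1.3 -0.5 Fz -1.0 mom [-0.13 -0.22 -0.02] w 13.4 t 20.75
```

The bar is gripped (13.4 mm). I'll turn it clockwise from above, which is + about the tool z, watching the moment.

move_arm(
  series=[
    [0,0,0,0.08],
    [0,0,0,0.08],
    [0,0,0,0.08],
    [0,0,0,0.08],
    [0,0,0,0.08],
    [0,0,0,0],
    [0,0,0,0],
    [0,0,0,0],
  ],
)

```text
clock: 21.55
tool_pos: [551.8, 212.0, 149.8]
tool_rot: [[0.688, 0.726, 0.0], [0.726, -0.688, -0.0], [0.0, 0.0, -1.0]]
ft_force: [1.8, 0.5, 0.5]
width: 13.7
```

```bash
python3 -c "
from dk import *
dk()"
```

```text
pos [551.8 212.  149.8] yaw -43.46 dock xy 151.9 1.0 F dock 0.3 -1.9 Fz 0.5 mom [-0.06 -0.2  -0.  ] w 13.7 t 21.55
```

move_arm(
  series=[
    [0,0,0,0.08],
    [0,0,0,0.08],
    [0,0,0,0.08],
    [0,0,0,0.08],
    [0,0,0,0.08],
    [0,0,0,0],
    [0,0,0,0],
    [0,0,0,0],
  ],
)

```text
clock: 22.35
tool_pos: [551.8, 212.1, 149.8]
tool_rot: [[0.916, 0.401, 0.0], [0.401, -0.916, 0.0], [0.0, -0.0, -1.0]]
ft_force: [0.7, -0.0, 0.3]
width: 13.6
```

```bash
python3 -c "
from dk import *
dk()"
```

```text
pos [551.8 212.1 149.8] yaw -66.36 dock xy 151.9 1.1 F dock -0.1 -0.7 Fz 0.3 mom [ 0.06 -0.15 -0.03] w 13.6 t 22.35
```

move_arm(
  series=[
    [0,0,0,0.08],
    [0,0,0,0.08],
    [0,0,0,0.08],
    [0,0,0,0.08],
    [0,0,0,0.08],
    [0,0,0,0],
    [0,0,0,0],
    [0,0,0,0],
  ],
)

```text
clock: 23.15
tool_pos: [551.8, 212.1, 149.8]
tool_rot: [[1.0, 0.013, 0.0], [0.013, -1.0, 0.0], [0.0, -0.0, -1.0]]
ft_force: [1.4, 1.3, 0.5]
width: 13.6
```

```bash
python3 -c "
from dk import *
dk()"
```

```text
pos [551.8 212.1 149.8] yaw -89.27 dock xy 152.0 1.1 F dock 1.0 -1.6 Fz 0.5 mom [ 0.21 -0.11 -0.06] w 13.6 t 23.15
```

move_arm(
  series=[
    [0,0,0,0.04],
    [0,0,0,0.04],
    [0,0,0,0.04],
    [0,0,0,0.04],
    [0,0,0,0.04],
    [0,0,0,0.04],
    [0,0,0,0.04],
    [0,0,0,0.04],
  ],
)

```text
clock: 23.95
tool_pos: [551.8, 212.2, 149.8]
tool_rot: [[0.953, -0.304, 0.0], [-0.304, -0.953, 0.0], [-0.0, -0.0, -1.0]]
ft_force: [0.5, 2.0, 0.7]
width: 13.9
```

```bash
python3 -c "
from dk import *
dk();print(robot.observe()['joint_pos'].round(1))"
```

```text
pos [551.8 212.2 149.8] yaw -107.71 dock xy 152.0 1.1 F dock 1.9 -0.8 Fz 0.7 mom [ 0.27 -0.16  0.11] w 13.9 t 23.95
[  9.6  34.2  80.1   0.   65.7 117.3]
```

A moment of +0.11 N m is the clutch slipping. The total turn is 1.52 rad, more than the 1.2 at most needed. Release and rise.

move_arm(
  series=[
    [0,0,0,0],
    [0,0,0,0],
    [0,0,0,0],
    [0,0,0,0],
    [0,0,0,0],
    [0,0,0,0],
    [0,0,0,0],
    [0,0,0,0],
  ],
  grip=0.5,
)

```text
clock: 24.75
tool_pos: [551.8, 212.1, 149.8]
tool_rot: [[0.953, -0.304, 0.0], [-0.304, -0.953, 0.0], [0.0, -0.0, -1.0]]
ft_force: [-0.4, -0.3, 0.8]
width: 44.3
```

move_arm(
  series=[
    [0,0,-1,0],
    [0,0,-1.5,0],
    [0,0,-2,0],
    [0,0,-2,0],
    [0,0,-2,0],
    [0,0,-1.5,0],
    [0,0,-1,0],
    [0,0,0,0],
  ],
)

```text
clock: 25.55
tool_pos: [552.0, 212.1, 261.4]
tool_rot: [[0.953, -0.304, 0.003], [-0.304, -0.953, 0.0], [0.002, -0.001, -1.0]]
ft_force: [-0.5, -0.2, -0.5]
width: 44.0
```

move_arm(
  series=[
    [0,4,0,0],
    [0,4,0,0],
    [0,3,0,0],
    [0,0,0,0],
    [0,0,0,0],
    [0,0,0,0],
    [0,0,0,0],
    [0,0,0,0],
  ],
)

```text
clock: 26.35
tool_pos: [518.4, 108.0, 259.5]
tool_rot: [[0.953, -0.303, -0.0], [-0.303, -0.953, 0.0], [-0.0, 0.0, -1.0]]
ft_force: [0.2, -1.3, 0.3]
width: 44.2
```

```bash
python3 - <<'E'
from dk import *
dk()
grab('wrist','wrist7.png'); grab('side','side7.png'); grab('scene','scene7.png')
from meas import *
for n in ['wrist','side','scene']:
  print(n);g=load(n);P=cloud(g);d=g['d']
  for nm,a in dict(head=(58,70,420,640,110,300),bar=(96,112,480,620,150,280),plate=(42,52,450,680,20,90)).items():
    q=sel(P,d,*a)
    if len(q)>4: print(nm,len(q),q[:,2].mean().round(1),box(q))
im=cv2.imread('pics/side7.png')[130:290,210:370]
cv2.imwrite('pics/s7z.png',cv2.resize(im,None,fx=3.75,fy=3.75,interpolation=2))
E
```

```text
pos [518.4 108.  259.5] yaw -107.65 dock xy 54.3 50.3 F dock -1.3 0.0 Fz 0.3 mom [ 0.03  0.   -0.  ] w 44.2 t 26.35
wrist
head 13682 62.8 (array([550.1, 213.4]), array([154.7,  72.2]), 9.13, [[468.0, 237.0], [479.0, 166.0], [632.0, 190.0], [621.0, 261.0]])
bar 1387 102.1 (array([551.2, 211. ]), array([13.8, 45.4]), 70.99, [[528.0, 212.0], [570.0, 197.0], [575.0, 210.0], [532.0, 225.0]])
plate 2253 46.7 (array([576.5,  58.1]), array([157.8,   8.3]), 9.41, [[498.0, 49.0], [499.0, 41.0], [655.0, 67.0], [654.0, 75.0]])
side
head 928 62.3 (array([552., 219.]), array([153.4,  70.4]), 9.08, [[471.0, 242.0], [482.0, 172.0], [633.0, 196.0], [622.0, 266.0]])
bar 68 101.5 (array([552.4, 217.7]), array([13.9, 40.5]), 71.25, [[531.0, 218.0], [569.0, 205.0], [574.0, 218.0], [535.0, 231.0]])
plate 80 45.1 (array([577. ,  63.2]), array([152.3,   7.5]), 9.18, [[501.0, 55.0], [502.0, 47.0], [653.0, 72.0], [652.0, 79.0]])
scene
head 705 64.4 (array([556.9, 214.4]), array([152.5,  73.4]), 8.91, [[476.0, 239.0], [487.0, 166.0], [638.0, 190.0], [627.0, 262.0]])
bar 51 103.6 (array([558.8, 210.8]), array([12.9, 39.4]), 70.68, [[538.0, 211.0], [575.0, 198.0], [579.0, 210.0], [542.0, 223.0]])
plate 148 47.9 (array([581.2,  58.5]), array([154.3,   8.6]), 9.45, [[504.0, 50.0], [506.0, 42.0], [658.0, 67.0], [657.0, 75.0]])
```

View pics/s7z.png

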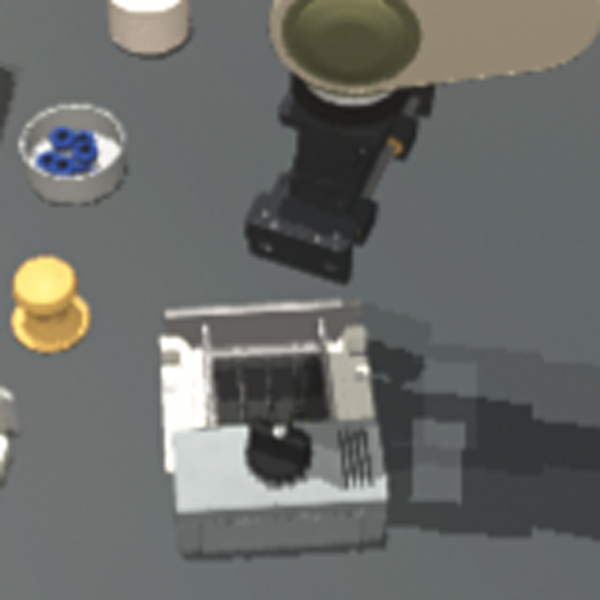

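View pics/wrist7.png

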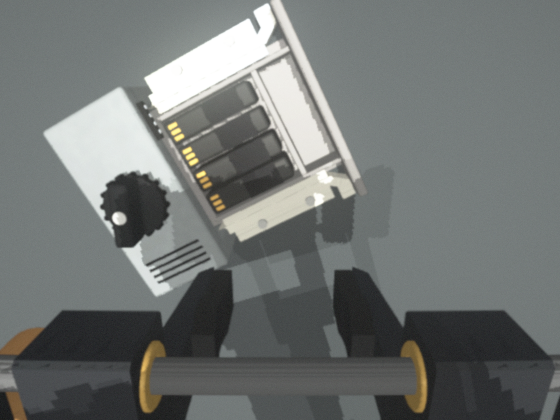

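The knob bar now lies at −19°, so it turned about 88° (1.54 rad). The plate to head distance is still 157.5 mm and the angles match within 0.3°. The gripper is clear, so I'm handing in.

```bash
python3 -c "
from plan import *
s=robot.observe();print(np.abs(s['qvel']).max(),s['clock']);robot.sign_off()"
```

```text
0.286179433509558 26.5
the job is handed in; nothing more can be done
```

The tray is turned round and fully home in the dock, the hold-down knob is tightened past its clutch, and I handed the job in at 26.5 s. `sign_off()` reports no verdict, so the results below are my own last checks.

I gripped the tray by its face plate and swung it 152° clockwise with the nose passing on the robot's side. I then slid it between the rails to a hard stop at about 21 N, and turned the knob bar 1.5 rad clockwise.

- **Tray position:** the plate-to-head distance along the dock measured 157.5 mm against an expected 158 mm. It is about 1 mm off centre, and the plate and head angles agree within about 0.3° in the wrist view.
- **Knob:** the camera shows the bar turned 1.54 rad, where at most 1.2 rad was needed. I read a resisting moment of 0.11 N m at the end of the turn, which matches the clutch slipping. The moment reading is noisy at low loads.
- **Other things:** the bystanders I could see in the last views, the tin and the doorknob, had not moved. I did not measure each bystander's position, and the arm touched none that I could see.
- **Robot:** the gripper was clear of everything at hand-in.

The scene and side cameras disagreed with the wrist camera by 2 to 6 mm, so I worked in the wrist camera's frame throughout.

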